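# Peel the top parts tray off the stuck stack and hold it over the crate

## Task

The bottom layer in the crate is packed, so take the next parts tray: the nested trays stick together at the rims, so peel the top one off by lifting one corner first while the opposite corner stays down, and leave the rest of the stack as it is. Bring it level over the crate, centred and with its long sides along the crate's, about 8 cm above the crate's edge and touching nothing else, and finish there still holding it steady in the gripper for me to load. Do not disturb the other things on the bench.

Things in the scene. Friction and masses are not known exactly. Their poses are not given: they have to be found in the camera images.
- tray_mid (a point): Centre of the top tray, half-way up (21 mm above its underside, 21 mm below its rim's top), z up. Rigid plain white plastic tray, about 100 g, 200 mm long (x), 150 mm wide (y), 42 mm tall, open and empty; corners cut at 45 degrees (35 mm off each side, cut 49 mm long). Round the top a rim 10 mm wide and 16 mm tall, upright faces; below it the wall leans inward to the floor.
- corner0 (a point): Middle of the top tray's cut corner at its +x +y end, on the rim's top, mid-width: (79, 54, 21) mm from tray_mid in the tray's axes, which are also its own. Best grip: across the rim here, one finger inside the tray and one outside, closing at 45 degrees to the tray's sides, fingertips about 12 mm (not over 16) below the rim's top.
- corner1 (a point): The same at the tray's +x -y corner: (79, -54, 21) mm from tray_mid. All four corners are alike; any may be lifted.
- corner2 (a point): The same at the tray's -x -y corner (opposite corner0).
- corner3 (a point): The same at the tray's -x +y corner (opposite corner1).
- next_mid (a point): Centre, half-way up, of the next tray: same shape, loose, nested 22 mm below the top one (its rim's top is 22 mm below the top tray's). It sticks somewhat more strongly to the fixed trays under it and must stay there.
- tray: The top tray; origin at the centre of its underside. Its corners rest on the next tray's rim, 22 mm below its own rim's top, and its ribs jam there: lifted at one corner it gives at about 9 N, then peels as it tilts about the opposite corner; straight up takes about 19 N. Over 5 mm up it no longer sticks. Raise it on an arc, tilting the gripper with it 10 degrees, before lifting the rest.
- stack: The rest of the stack: three more such trays in a low steel locating plate, fixed to the bench; origin on the bench under the stack's middle, x along the trays' length. The top tray's rim is 134 mm above the bench.
- crate_mouth (a point): Centre of the mouth of the stacking crate, 300 mm long (its x) by 200 mm wide (its y), 120 mm tall, this point level with its top edge; z up. The crate is fixed on the bench, with air-tool housings lying in its bottom up to 55 mm above the bench.
- crate: That crate; its origin is the centre of its underside, x along its length.
- mallet: Bystander: wooden-handled mallet, 240 mm long (its x), 90 mm wide, 52 mm tall, lying on the bench. Origin on the bench under it.
- housing_a: Bystander: die-cast pistol-shaped air-tool housing, 110 by 143 mm, 48 mm tall, lying on the bench.
- housing_b: Bystander: another such housing.
- mandrel: Bystander: upright turned steel cylinder, 58 mm across, 107 mm tall.
- oil_bottle: Bystander: oil bottle, 52 mm across, 150 mm tall.
- grease_tub: Bystander: round tub with a lid, 98 mm across, 99 mm tall.
There are look-alikes about, which are no part of the job. Leave any blue look-alike of the part that bears next_mid alone.

How it is judged (in metres and radians):
On the way:
1. one corner of the top tray is lifted at least 15 mm off the tray below while the opposite corner is still down (less than 8 mm up) (((z of corner0 in the frame of next_mid above 0.058 m and z of corner2 in the frame of next_mid below 0.051 m) or (z of corner1 in the frame of next_mid above 0.058 m and z of corner3 in the frame of next_mid below 0.051 m) or (z of corner2 in the frame of next_mid above 0.058 m and z of corner0 in the frame of next_mid below 0.051 m) or (z of corner3 in the frame of next_mid above 0.058 m and z of corner1 in the frame of next_mid below 0.051 m))), for 0.1 s.
At the end, for the whole second after the job is handed in: Tray held in the fingers, touching nothing else, still, level within 11 degrees, centre within 35 mm of the crate's seen from above, length within 11 degrees of the crate's (either way round), underside 30 to 140 mm over the crate's edge; the next tray within 5 mm of its place (horizontal distance between tray_mid and crate_mouth below 0.035 m and z of tray_mid in the frame of crate_mouth between 0.051 and 0.161 m and angle between tray_mid's own z axis and vertical below 0.2 rad and angle between the x axis of tray and the x axis of crate, either way round below 0.2 rad and contact force between the fingers and tray above 2 N and contact force between tray and crate below 0.2 N and linear speed of tray below 0.03 m/s and distance of next_mid from where it was at the start of the episode below 0.005 m); the arm keeps its last pose, push and grip.
It fails at once if the next tray comes up or shifts (more than 8 mm) (distance of next_mid from where it was at the start of the episode above 0.008 m).
It fails at once if the tray is knocked against the crate (over 5 N) (contact force between tray and crate above 5 N).
It fails at once if another thing on the bench is pushed more than 30 mm (distance of any of mallet, housing_a, housing_b, mandrel, oil_bottle, grease_tub from where it was at the start of the episode above 0.03 m).
It also fails if it takes over 51 s, if anything falls off the work surface, if the arm or the gripper's body presses on something with over 40 N, if the wrist force passes 120 N, or if a joint passes its speed limit or range.

## Robot

A 7-joint arm with a two-finger parallel gripper is mounted at the origin on the work surface. World frame = base frame: x ahead of the robot, y to its left, z up, the work surface at z = 0. Lengths are in m, angles in degrees, forces in N, time in s.
With the tool pointing down it reaches from about 0.4 to 0.9 m from the base axis. Payload 5.5 kg.
Tool frame: the origin (TCP) lies midway between the tips of the shut fingers; the grasp point (between the pads) lies 19 mm behind it; x points along the fingers, y is the direction in which the jaws open and shut, and the axes are right-handed (so a half turn about x gives the same grasp; the last joint's range is limited). The gripper opens to 92 mm and grips with 3 to 60 N. Pads are 19 mm wide; open, the fingers measure 130 mm over their backs; the gripper's body (75 mm by 190 mm) begins 47 mm behind the grasp point.
Start: joints at [-51.841, 28.699, -24.465, 88.831, 12.651, 65.22, -12.049], TCP at [0.255, 0.598, 0.194] pointing down, gripper open.
Joint ranges: [-164.97, 164.97], [-17.58, 116.51], [-87.97, 89.64], [11.32, 138.91], [-80.73, 260.73], [10.89, 115.49], [-147.41, 147.41]. Speed limits (degrees/s): [147.25, 147.25, 180, 180, 180, 180, 180].

## Interface

Orientations are given as [roll, pitch, yaw] about the fixed x, y, z axes, in that order (R = Rz(yaw) Ry(pitch) Rx(roll)).
In Python, from rig import robot, eyes, order, models gives the robot as it stands.
- The arm moves only by the shell command python3 -m crank 'ROWS' [OPENING]. ROWS is JSON, a list of rows, each a list of 2 entries, a list of its own where there are three numbers: the shift along the world's x, y, z in units of 50 mm (1.0 is 50 mm), then the turn, a rotation vector about the world's x, y, z in units of 6 degrees (1.0 is 6 degrees). A call has 1 to 10 rows; each row is the pose to reach, as a shift and turn from the pose commanded when the call began; what a row does not reach only later rows make up. A row lasts 1/10 s, in which the tool goes at most 50 mm and 8.59 degrees, less where a joint would pass 70% of its speed; a pose out of reach is approached as far as the arm can. A call with a gripper value outside its range is refused whole. OPENING is the finger opening in mm, from 0 to 91.8, set as the call begins (- or left out, the last holds). The fingers move at their own pace and stop on an object; the grip force is fixed at half the most. Time passes only in rows, so rows that repeat a pose let the fingers close. It gives the time, the measured TCP pose, the force and the opening at its end, in the units of the state.
- robot.read_state(): the state, without advancing time (a new reading comes with each control period).
- eyes.snapshot(name): name is "scene" or "top" or "wrist"; returns the picture (420x560x3 uint8, red, green, blue); there is no depth.
- eyes.camera_model(name): a dict with "fx", "fy", "cx", "cy" (pixels), "distortion" ([k1, k2, p1, p2, k3] as OpenCV has them; the pictures are not rectified), "R" (3x3) and "t" (3): a world point X has camera coordinates R X + t; the wrist camera has in their place "T_tool_cam" (4x4, takes a point from camera to tool coordinates, whose origin is the TCP and whose axes are the tool frame's). Camera axes: x right, y down, z forward; pixel columns grow to the right and rows downward; lengths in m; the calibration is good to about 2 mm. A picture is of the moment at which its call begins: read the wrist's pose just before it. camera_model takes no time and is no camera call.
- order.close_job(): hands the job in, once; it reports no verdict.
Trained networks look in the newest picture that a camera, given by its name, has taken for a name from the list of things; names that differ only in an ending like _2 or _b are one class to them, and where a whole thing is asked for, a point or a joint stands for the part that bears it (a point fixed in the world has none). Each returns a list of dicts, best first, with "p" (0 to 1); they miss things now and then, are a little off and sometimes report something else, mostly with a low value. They report only what shows in the picture. A call takes as long as a camera call. They do not tell look-alikes from the thing itself.
- models.regions_of(camera, name): "mask" (420x560 bool, what is visible of it) and "rect" ([left, top, right, bottom] in pixels, round what is visible of it).
The state is a dict: "clock": time; "joint_positions": joint angles; "joint_vel": joint speeds; "joint_torque": joint torques, N m; "tcp_pos": TCP position; "tcp_rot": TCP orientation; "ft_force": force on the tool from outside, world axes, zero at the start; "moment": the same for the moment, N m; "finger_gap": finger opening in m.
Only numpy, scipy, OpenCV 4.12 (cv2) and the standard library are available. Lean on these libraries where they do the work, as an engineer would, in place of code of your own. Each camera call takes 0.05 s, during which the arm holds its last target.

## Working session

There is one attempt and no reset: what is moved stays moved. The work goes in short steps, Python scripts to look and compute and a shell command to move; the robot and the scene stay as the last step left them, time stands still between calls to the robot, and variables do not carry over. Pictures are saved under pics/ and viewed, and the job is handed in when it is done.

```bash
ls; mkdir -p pics; python3 - <<'E'
from rig import robot, eyes
import cv2
s=robot.read_state(); print({k:s[k] for k in s})
for n in ("scene","top","wrist"):
    im=eyes.snapshot(n); cv2.imwrite(f"pics/{n}0.png",im[:,:,::-1])
    print(n,eyes.camera_model(n))
E
```

```text
pics
{'clock': 0.0, 'joint_positions': array([-51.84080574,  28.75202385, -24.45069786,  88.89265725,
        12.65141876,  65.21836789, -12.04977217]), 'joint_vel': array([ 0.04399753, -0.02655065,  0.06413225, -0.07235824, -0.10395541,
       -0.00941307, -0.02493287]), 'joint_torque': array([ 3.34115730e-04, -5.66595805e+01, -5.81613198e+00, -2.79109526e+01,
       -6.86347182e-02,  3.09389282e-02,  2.04875637e-04]), 'tcp_pos': array([0.25456741, 0.59724577, 0.19278524]), 'tcp_rot': array([ -90.95251507,   89.89016392, -114.03066306]), 'ft_force': array([-0.21706598,  0.52401475,  0.64248508]), 'moment': array([ 0.05417706,  0.01151349, -0.00394516]), 'finger_gap': 0.0919247935922197}
scene {'fx': 431.8675861407853, 'fy': 431.8675861407853, 'cx': 278.79309306626976, 'cy': 214.7723552941526, 'distortion': array([0.04004544, 0.        , 0.        , 0.        , 0.        ]), 'R': array([[ 0.64249104,  0.76629187, -0.0014276 ],
       [ 0.58520396, -0.49186043, -0.64467794],
       [-0.49471364,  0.41336436, -0.76445295]]), 't': array([-0.28068242, -0.20715711,  1.68871827])}
top {'fx
[... 236 characters left out ...]
],
       [-0.99566385,  0.02643203, -0.08918999],
       [ 0.0890131 , -0.00779737, -0.99599993]]), 't': array([0.02140923, 0.45180608, 1.44288138])}
wrist {'fx': 329.33484670956875, 'fy': 329.33484670956875, 'cx': 277.97227665235846, 'cy': 202.90119959949087, 'distortion': array([0.02792262, 0.        , 0.        , 0.        , 0.        ]), 'T_tool_cam': array([[ 8.67813832e-04, -2.87965615e-01,  9.57640356e-01,
        -1.90717771e-01],
       [ 9.99999602e-01,  5.14278647e-05, -8.90735259e-04,
        -6.62222964e-04],
       [ 2.07251728e-04,  9.57640748e-01,  2.87965545e-01,
        -7.62382205e-02],
       [ 0.00000000e+00,  0.00000000e+00,  0.00000000e+00,
         1.00000000e+00]])}
```

View pics/scene0.png

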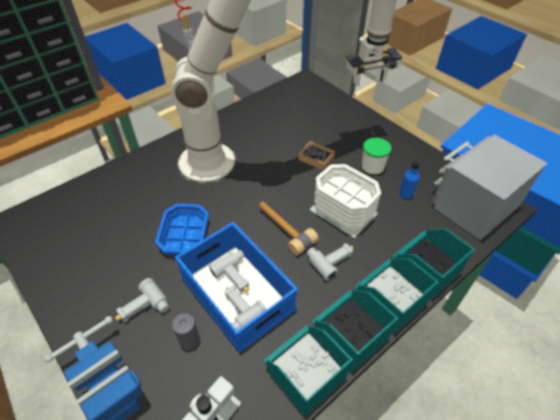

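View pics/top0.png

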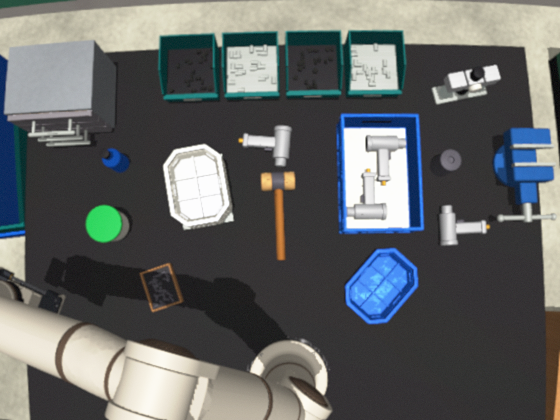

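View pics/wrist0.png

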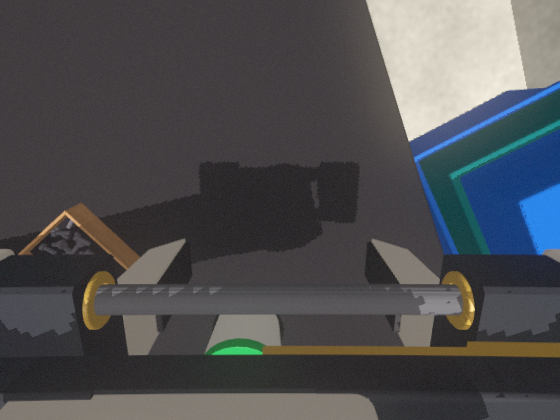

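The white stack sits at (198,187) in the top view. The blue look-alike tray at (381,285) is single and blue, so I leave it alone. The crate is at (380,173). Next I enlarge both for measuring.

```bash
python3 - <<'E'
import cv2,numpy as np
im=cv2.imread("pics/top0.png")
a=cv2.resize(im[130:240,150:250],None,fx=5,fy=5,interpolation=cv2.INTER_CUBIC)
cv2.imwrite("pics/cropA.png",a)
b=cv2.resize(im[105:245,325:435],None,fx=4,fy=4,interpolation=cv2.INTER_CUBIC)
cv2.imwrite("pics/cropB.png",b)
im=cv2.imread("pics/scene0.png")
b=cv2.resize(im[155:245,300:395],None,fx=6,fy=6,interpolation=cv2.INTER_CUBIC)
cv2.imwrite("pics/cropC.png",b)
E
```

```text
(no output)
```

View pics/cropA.png

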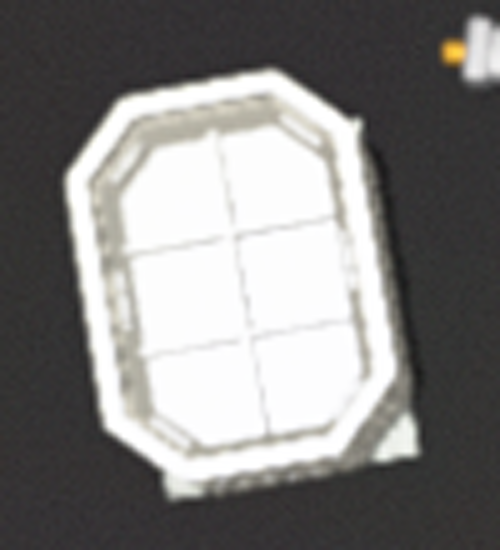

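View pics/cropB.png

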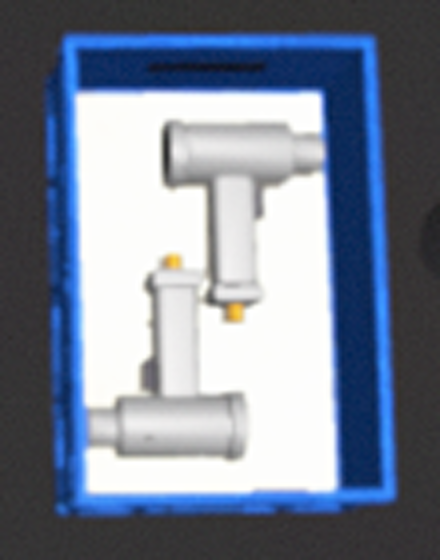

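View pics/cropC.png

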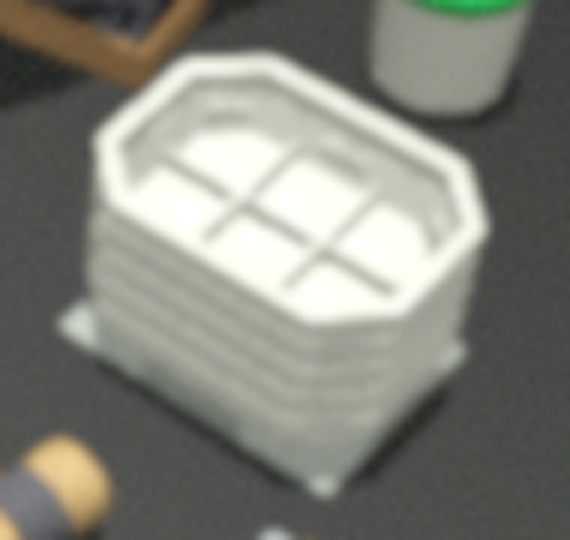

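```bash
cat > h.py <<'E'
import cv2,numpy as np
from rig import eyes
from scipy.optimize import least_squares
def ray(cam,pts):
    m=eyes.camera_model(cam);K=np.array([[m['fx'],0,m['cx']],[0,m['fy'],m['cy']],[0,0,1]])
    u=cv2.undistortPoints(np.array(pts,float).reshape(-1,1,2),K,np.array(m['distortion'])).reshape(-1,2)
    R=np.array(m['R']);t=np.array(m['t']);c=-R.T@t
    return c,np.c_[u,np.ones(len(u))]@R
def on_z(cam,pts,z):
    c,d=ray(cam,pts); return (c+d*((z-c[2])/d[:,2])[:,None])[:,:2]
def proj(cam,P):
    m=eyes.camera_model(cam);K=np.array([[m['fx'],0,m['cx']],[0,m['fy'],m['cy']],[0,0,1]])
    return cv2.projectPoints(np.array(P,float),cv2.Rodrigues(np.array(m['R']))[0],np.array(m['t']),K,np.array(m['distortion']))[0].reshape(-1,2)
OCT=np.array([[100,40],[65,75],[-65,75],[-100,40],[-100,-40],[-65,-75],[65,-75],[100,-40]])/1000.
def fit(shape,pts,z0):
    shape=np.array(shape)
    def r(p):
        c,s=np.cos(p[2]),np.sin(p[2]);return (shape@np.array([[c,s],[-s,c]])+p[:2]-pts).ravel()
    q=least_squares(r,[*pts.mean(0),z0]);return q.x,np.abs(q.fun).reshape(-1,2).max(1)
E
python3 - <<'E'
from h import *
# tray: order in top image starting: world x = image up, y = image left
a=np.array([(122,97),(66,178),(105,425),(185,478),(345,452),(395,365),(352,130),(275,68)])/5.+[150,130]-0.4
w=on_z("top",a,.134); print(w.round(3))
# OCT rolled so edges: first (122,97)->(66,178) is a cut
print(fit(np.roll(OCT,0,0)*[1,1],w,0.1))
c=np.array([(1720-1720+190,55)])  # scene corners
s=np.array([(188,58),(97,138),(103,190),(308,322),(405,315),(488,225),(462,160),(268,52)])/6.+[300,155]-0.4
v=on_z("scene",s,.134); print(v.round(3))
b=np.array([(63,36),(376,36),(396,498),(77,505)])/4.+[325,105]-0.4
k=on_z("top",b,.12);print(k.round(3),np.linalg.norm(k-np.roll(k,1,0),axis=1))
print(fit(np.array([[.15,.1],[.15,-.1],[-.15,-.1],[-.15,.1]]),k,0))
print(eyes.camera_model("top")['R'].T@-eyes.camera_model("top")['t'])
E
```

```text
[[0.618 0.278]
 [0.576 0.308]
 [0.449 0.288]
 [0.421 0.247]
 [0.432 0.166]
 [0.475 0.14 ]
 [0.597 0.16 ]
 [0.63  0.199]]
(array([0.52469515, 0.22314595, 0.15832142]), array([0.00058609, 0.00066542, 0.00092565, 0.00113468, 0.00212041,
       0.0029169 , 0.00409537, 0.00049368]))
[[0.416 0.251]
 [0.43  0.167]
 [0.461 0.142]
 [0.6   0.159]
 [0.629 0.201]
 [0.614 0.283]
 [0.572 0.309]
 [0.442 0.289]]
[[ 0.703 -0.154]
 [ 0.701 -0.363]
 [ 0.395 -0.358]
 [ 0.397 -0.151]] [0.30650489 0.20864088 0.3055044  0.20741431]
(array([ 0.54904016, -0.25648528, -0.01199616]), array([0.00411511, 0.00452522, 0.00350666, 0.00391676]))
[0.32199015 0.02070963 1.4772905 ]
```

```bash
python3 - <<'E'
from h import *
from scipy.spatial.transform import Rotation as Ro
from rig import robot
s=robot.read_state();R=Ro.from_euler('xyz',s['tcp_rot'],degrees=True).as_matrix();print(R.round(3))
y=R[:,1];print("jaw yaw",np.degrees(np.arctan2(y[1],y[0])), s['joint_positions'].round(1))
# joint fit, both cams
A=np.array([(122,97),(66,178),(105,425),(185,478),(345,452),(395,365),(352,130),(275,68)])/5.+[150,130]-0.4
S=np.array([(188,58),(97,138),(103,190),(308,322),(405,315),(488,225),(462,160),(268,52)])/6.+[300,155]-0.4
v=on_z("scene",S,.134); v=np.roll(v,3,0)[::1]
w=on_z("top",A,.134)
# match by nearest
v=np.array([v[np.argmin(np.linalg.norm(v-p,axis=1))] for p in w])
print("top",fit(OCT,w,.15)[0],"scene",fit(OCT,v,.15))
p=(fit(OCT,w,.15)[0]+fit(OCT,v,.15)[0])/2;print(p,np.degrees(p[2]))
c,sn=np.cos(p[2]),np.sin(p[2])
for i,q in enumerate([(.079,.054),(.079,-.054),(-.079,-.054),(-.079,.054)]):
    print(i,p[0]+c*q[0]-sn*q[1],p[1]+sn*q[0]+c*q[1])
print("bottle",on_z("top",[(115,158)],.15),"tub",on_z("top",[(103,224)],.1))
E
```

```text
[[-0.001  0.392  0.92 ]
 [-0.001  0.92  -0.392]
 [-1.    -0.002 -0.   ]]
jaw yaw 66.9233274376932 [-51.8  28.7 -24.5  88.9  12.7  65.2 -12. ]
top [0.52469515 0.22314595 0.15832143] scene (array([0.52064161, 0.2250812 , 0.15609102]), array([0.00253594, 0.00121188, 0.00247879, 0.00196484, 0.00292636,
       0.00670294, 0.00348637, 0.00354441]))
[0.52266838 0.22411357 0.15720622] 9.007253037281446
0 0.5922399835886998 0.289815874989441
1 0.6091484090100854 0.1831476737776017
2 0.4530967813112834 0.15841127362409305
3 0.4361883558898978 0.26507947483593236
bottle [[0.59649062 0.4289415 ]] tub [[0.43194918 0.47591236]]
```

```bash
python3 -m crank '[[[0,0,0.8],[0,0,0]],[[0.5,-0.4,1.2],[0,0,-0.3]],[[1.2,-1.1,1.2],[0,0,-0.7]],[[1.9,-1.8,1.2],[0,0,-1.1]],[[2.6,-2.4,1.2],[0,0,-1.5]],[[3.3,-3.0,1.2],[0,0,-2.0]],[[4.0,-3.6,1.2],[0,0,-2.15]],[[4.6,-4.2,1.2],[0,0,-2.15]],[[5.2,-4.8,1.2],[0,0,-2.15]],[[5.8,-5.4,1.2],[0,0,-2.15]]]' 50
```

```text
clock: 1.15
tcp_pos: [0.5456, 0.3265, 0.2535]
tcp_rot: [-116.0, 90.0, -152.0]
ft_force: [1.4, 0.9, 0.3]
finger_gap: 0.0498
```

```bash
python3 -m crank '[[[0.5,-0.4,0],[0,0,0]],[[0.9,-0.75,-0.4],[0,0,0]],[[0.9,-0.75,-0.8],[0,0,0]],[[0.9,-0.75,-0.8],[0,0,0]],[[0.9,-0.75,-0.8],[0,0,0]],[[0.9,-0.75,-0.8],[0,0,0]]]'; python3 - <<'E'
from h import *
from rig import robot
s=robot.read_state();print(s)
np.save("s1.npy",np.r_[s['tcp_pos'],s['tcp_rot']])
for n in ("wrist","top"):
    cv2.imwrite(f"pics/{n}1.png",eyes.snapshot(n)[:,:,::-1])
E
```

```text
clock: 1.75
tcp_pos: [0.5896, 0.2921, 0.2151]
tcp_rot: [86.8, 89.9, 50.9]
ft_force: [0.7, 0.1, -0.5]
finger_gap: 0.0502
{'clock': 1.75, 'joint_positions': array([-18.67903098,  27.13674196, -14.0384298 ,  86.65958327,
         6.86986898,  66.95977359,  20.21503359]), 'joint_vel': array([-0.11728393, -0.49760589,  0.1412992 , -0.18945461,  0.12616623,
       -0.10844936, -0.09727539]), 'joint_torque': array([ 4.60729105e-01, -5.64528358e+01, -2.67106242e+00, -2.82875758e+01,
       -1.77445763e-02,  8.89718486e-02,  9.51418656e-05]), 'tcp_pos': array([0.58956754, 0.29205618, 0.21507815]), 'tcp_rot': array([86.82016708, 89.9029927 , 50.94862113]), 'ft_force': array([ 0.67109857,  0.1219604 , -0.45162281]), 'moment': array([-0.01142042,  0.02126468, -0.03602103]), 'finger_gap': 0.050219449128263476}
```

View pics/wrist1.png

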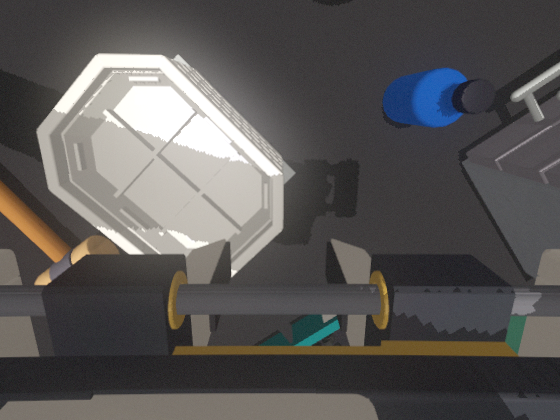

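View pics/top1.png

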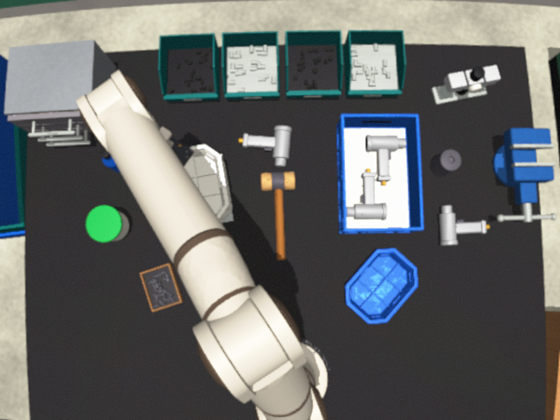

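The wrist view shows the white tray rim, with vertices near (39,130), (97,55), (165,55), (281,185) and (283,240). I use these to refine its pose.

```bash
python3 - <<'E'
import cv2
im=cv2.imread("pics/wrist1.png")
cv2.imwrite("pics/cropD.png",cv2.resize(im[40:280,25:305],None,fx=2.8,fy=2.5,interpolation=cv2.INTER_CUBIC))
E
```

```text
(no output)
```

View pics/cropD.png

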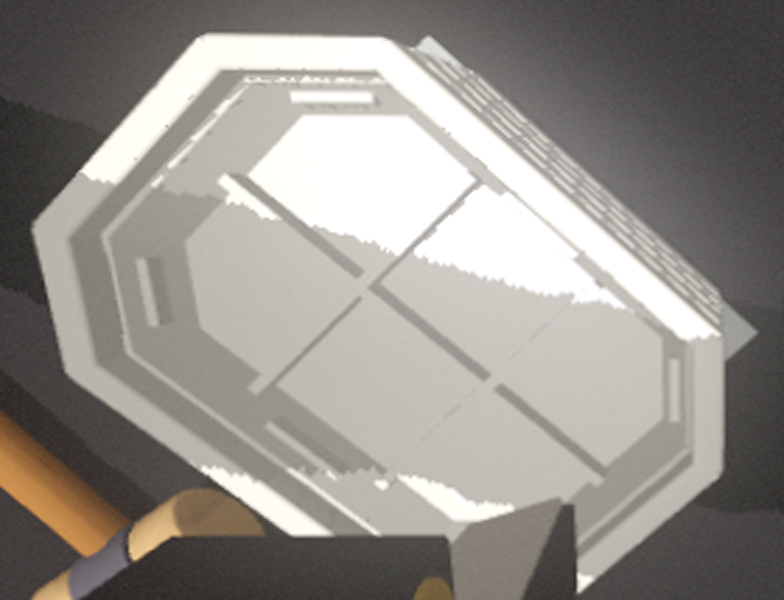

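```bash
cat >> h.py <<'E'
from scipy.spatial.transform import Rotation as Ro
def wrist_on_z(pos,rot,pts,z):
    m=eyes.camera_model("wrist");K=np.array([[m['fx'],0,m['cx']],[0,m['fy'],m['cy']],[0,0,1]])
    T=np.eye(4);T[:3,:3]=Ro.from_euler('xyz',rot,degrees=True).as_matrix();T[:3,3]=pos
    T=T@np.array(m['T_tool_cam'])
    u=cv2.undistortPoints(np.array(pts,float).reshape(-1,1,2),K,np.array(m['distortion'])).reshape(-1,2)
    d=np.c_[u,np.ones(len(u))]@T[:3,:3].T;c=T[:3,3]
    return (c+d*((z-c[2])/d[:,2])[:,None])[:,:2]
E
python3 - <<'E'
from h import *
p=np.load("s1.npy")
V=np.array([(203,33),(385,37),(720,335),(723,468),(67,375),(33,228)])/[2.8,2.5]+[25,40]-0.4
w=wrist_on_z(p[:3],p[3:],V,.134);print(w.round(3))
g=np.array([.52267,.2241,.1572]);c,s=np.cos(g[2]),np.sin(g[2])
M=OCT@np.array([[c,s],[-s,c]])+g[:2];print(M.round(3))
idx=[np.argmin(np.linalg.norm(M-q,axis=1)) for q in w];print(idx)
f=fit(OCT[idx],w,.157);print(f)
x=f[0];c,s=np.cos(x[2]),np.sin(x[2])
print("c0",x[0]+c*.079-s*.054,x[1]+s*.079+c*.054,"yaw",np.degrees(x[2]))
R=Ro.from_euler('xyz',p[3:],degrees=True).as_matrix();print(np.degrees(np.arctan2(R[1,1],R[0,1])))
E
```

```text
[[0.42  0.248]
 [0.448 0.286]
 [0.575 0.306]
 [0.614 0.279]
 [0.471 0.139]
 [0.433 0.168]]
[[0.615 0.279]
 [0.575 0.308]
 [0.447 0.288]
 [0.418 0.248]
 [0.43  0.169]
 [0.47  0.14 ]
 [0.599 0.16 ]
 [0.628 0.2  ]]
[np.int64(3), np.int64(2), np.int64(1), np.int64(0), np.int64(5), np.int64(4)]
(array([0.52372494, 0.2231196 , 0.16120855]), array([0.00099508, 0.00069315, 0.00153624, 0.00176151, 0.00051939,
       0.00114251]))
c0 0.5930330210072954 0.2890998257946412 yaw 9.236569633109726
54.12845860025144
```

```bash
python3 -m crank '[[[0.06,-0.06,-0.4],[0,0,0]],[[0.06,-0.06,-0.8],[0,0,0]],[[0.06,-0.06,-1.2],[0,0,0]],[[0.06,-0.06,-1.5],[0,0,0]],[[0.06,-0.06,-1.7],[0,0,0]],[[0.06,-0.06,-1.86],[0,0,0]],[[0.06,-0.06,-1.86],[0,0,0]],[[0.06,-0.06,-1.86],[0,0,0]],[[0.06,-0.06,-1.86],[0,0,0]]]'; python3 - <<'E'
from h import *
for n in ("wrist","scene"):
    cv2.imwrite(f"pics/{n}2.png",eyes.snapshot(n)[:,:,::-1])
E
```

```text
clock: 2.75
tcp_pos: [0.5934, 0.2879, 0.1218]
tcp_rot: [65.0, 89.9, 29.0]
ft_force: [0.7, 0.4, 0.8]
finger_gap: 0.0502
```

View pics/wrist2.png

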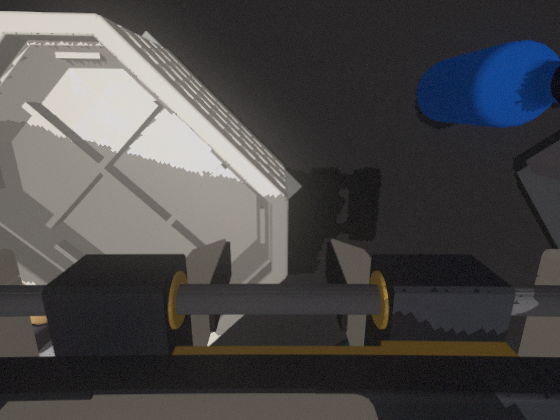

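View pics/scene2.png

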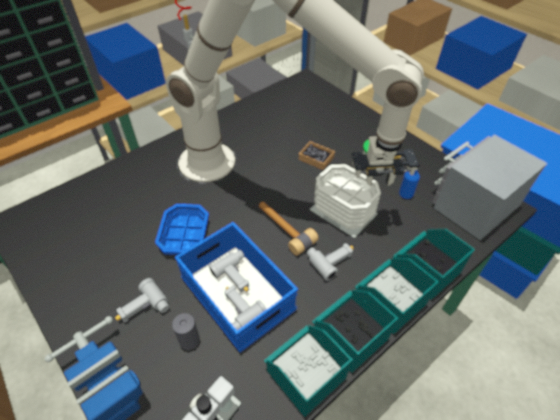

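The rim's cut edge, at columns 270–288, lies between the two fingers at about 228 and 332. Closing now.

```bash
python3 -m crank '[[[0,0,0],[0,0,0]],[[0,0,0],[0,0,0]],[[0,0,0],[0,0,0]],[[0,0,0],[0,0,0]],[[0,0,0],[0,0,0]],[[0,0,0],[0,0,0]],[[0,0,0],[0,0,0]],[[0,0,0],[0,0,0]]]' 0; python3 - <<'E'
from rig import robot
s=robot.read_state();print(s['tcp_pos'],s['ft_force'],s['moment'],s['finger_gap'])
E
```

```text
clock: 3.65
tcp_pos: [0.5927, 0.2875, 0.1208]
tcp_rot: [-172.4, 90.0, 151.6]
ft_force: [-0.7, -0.8, 0.1]
finger_gap: 0.0005
[0.59274249 0.28750657 0.1207814 ] [-0.71614058 -0.75413156  0.12900617] [-0.0230707  -0.03607466  0.04651672] 0.0004515103233230793
```

The gap closed to 0.5 mm, so the rim was not caught. I look before doing anything else.

```bash
python3 - <<'E'
from h import *
for n in ("wrist","scene"):
    im=eyes.snapshot(n)[:,:,::-1]
    cv2.imwrite(f"pics/{n}3.png",im)
    if n=="scene": cv2.imwrite("pics/cropE.png",cv2.resize(im[110:250,300:440],None,fx=4,fy=4,interpolation=cv2.INTER_CUBIC))
E
```

```text
(no output)
```

View pics/wrist3.png

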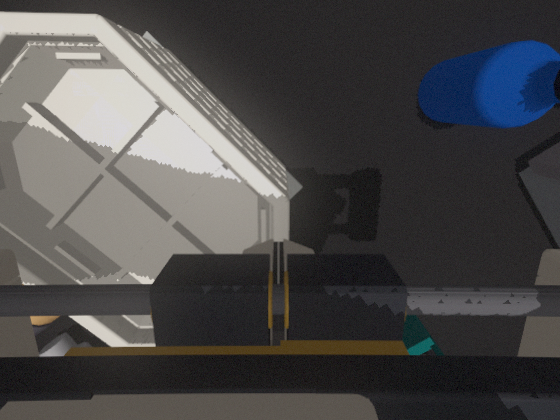

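View pics/cropE.png

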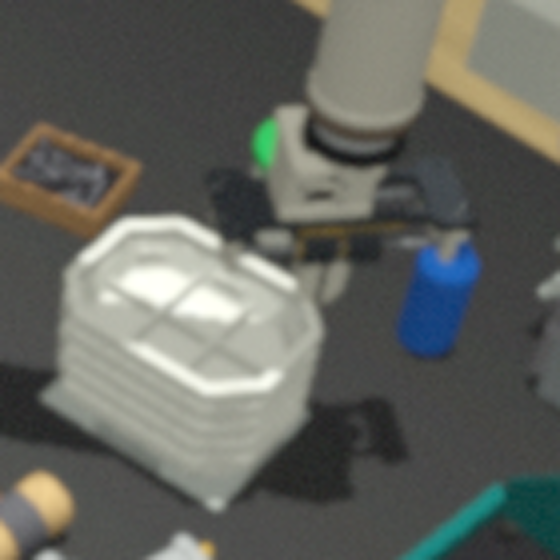

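```bash
python3 - <<'E'
import cv2
for n in "23":
    im=cv2.imread(f"pics/wrist{n}.png")
    cv2.imwrite(f"pics/cropF{n}.png",cv2.resize(im[170:350,190:390],None,fx=3.3,fy=3.3,interpolation=cv2.INTER_CUBIC))
E
```

```text
(no output)
```

View pics/cropF3.png

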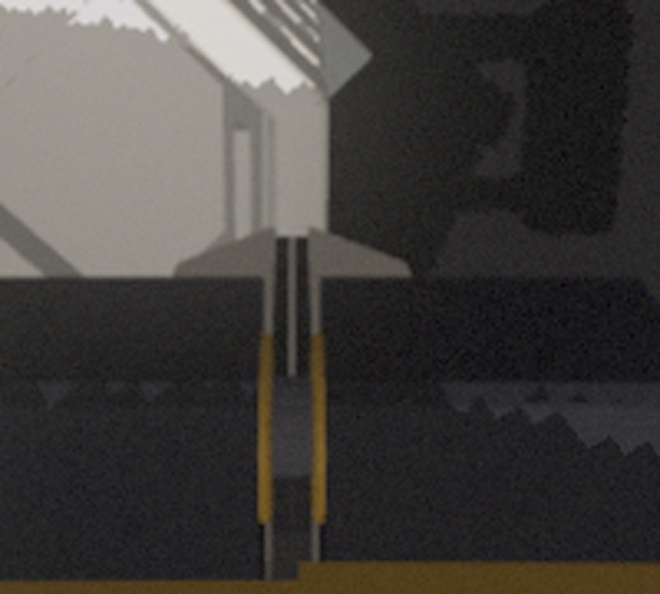

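View pics/cropF2.png

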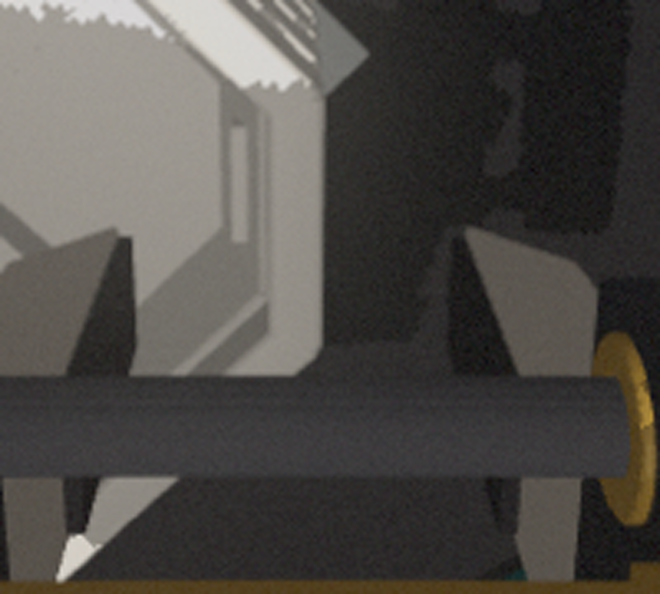

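The grip closed on nothing. In the wrist image the fingertips seem to end about 33 mm short of the stated TCP. I check that by projecting the TCP into the earlier scene pictures.

```bash
python3 - <<'E'
from h import *
P0=np.array([.2546,.5972,.1928])
y=np.array([.392,.92,0])
pts=[P0,P0+[0,0,.033],P0+.046*y,P0-.046*y,P0+.046*y+[0,0,.033],P0-.046*y+[0,0,.033],P0+[0,0,.066]]
q=proj("scene",pts);print(q.round(1))
im=cv2.imread("pics/scene0.png");x0,y0=320,20
a=cv2.resize(im[y0:y0+80,x0:x0+100],None,fx=7,fy=7,interpolation=cv2.INTER_CUBIC)
for i,(u,v) in enumerate(q):
    cv2.circle(a,(int((u-x0+.5)*7),int((v-y0+.5)*7)),4,[(0,0,255),(0,255,255)][i in(1,4,5)],-1)
cv2.imwrite("pics/cropG.png",a)
print(proj("scene",[[.5927,.2875,.1208],[.5927,.2875,.154],[.593,.289,.134]]))
E
```

```text
[[367.6  90.4]
 [369.   82.8]
 [378.7  88.3]
 [356.5  92.5]
 [380.2  80.7]
 [357.7  84.9]
 [370.5  75. ]]
[[376.2669014  190.54723453]
 [378.03917002 183.46939112]
 [377.34385968 187.6002041 ]]
```

View pics/cropG.png

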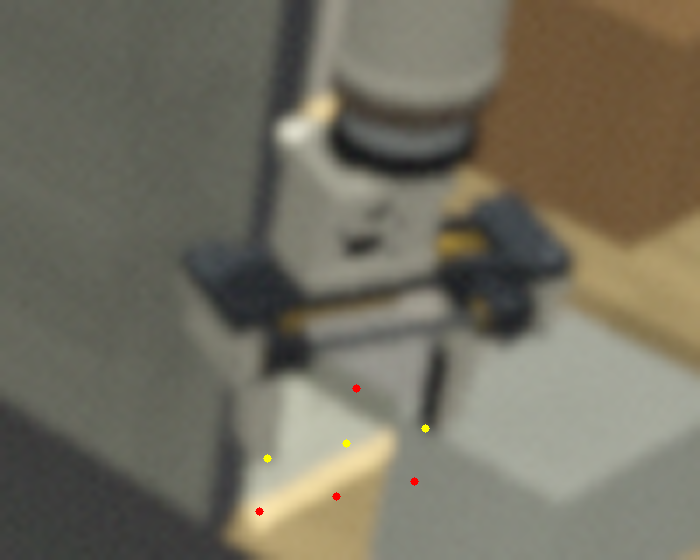

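Two independent views agree. The visible fingertips end about 34 mm behind the stated TCP, so the tips were about 20 mm above the rim. I reopen and go 33 mm lower, which should put the tips about 12 mm below the rim.

```bash
python3 -m crank '[[[0,0,0],[0,0,0]],[[0,0,0],[0,0,0]],[[0,0,0],[0,0,0]],[[0,0,0],[0,0,0]],[[0,0,0],[0,0,0]]]' 50 && python3 -m crank '[[[0,0.02,-0.1],[0,0,0]],[[0,0.02,-0.2],[0,0,0]],[[0,0.02,-0.3],[0,0,0]],[[0,0.02,-0.4],[0,0,0]],[[0,0.02,-0.5],[0,0,0]],[[0,0.02,-0.6],[0,0,0]],[[0,0.02,-0.66],[0,0,0]],[[0,0.02,-0.66],[0,0,0]],[[0,0.02,-0.66],[0,0,0]]]'; python3 - <<'E'
from h import *
im=eyes.snapshot("wrist")[:,:,::-1];cv2.imwrite("pics/wrist4.png",im)
E
```

```text
clock: 4.25
tcp_pos: [0.5928, 0.2875, 0.1208]
tcp_rot: [72.3, 90.0, 36.4]
ft_force: [0.5, -1.0, 0.4]
finger_gap: 0.0358
clock: 5.15
tcp_pos: [0.5928, 0.2886, 0.0879]
tcp_rot: [129.6, 90.0, 93.6]
ft_force: [-0.1, -1.3, 0.5]
finger_gap: 0.0502
```

View pics/wrist4.png

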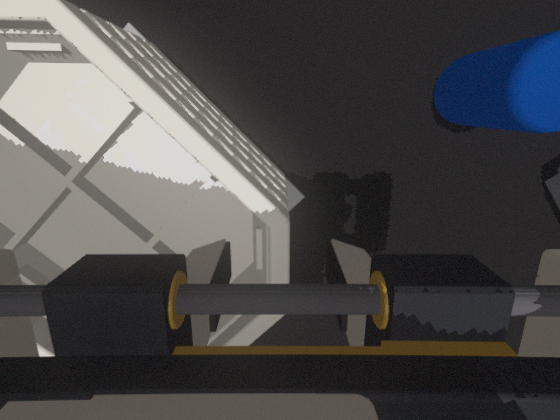

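```bash
python3 -m crank '[[[0,0,0],[0,0,0]],[[0,0,0],[0,0,0]],[[0,0,0],[0,0,0]],[[0,0,0],[0,0,0]],[[0,0,0],[0,0,0]],[[0,0,0],[0,0,0]],[[0,0,0],[0,0,0]],[[0,0,0],[0,0,0]]]' 0; python3 - <<'E'
from h import *
from rig import robot
s=robot.read_state();print(s['tcp_pos'],s['ft_force'],s['moment'],s['finger_gap'])
im=eyes.snapshot("wrist")[:,:,::-1]
cv2.imwrite("pics/wrist5.png",im)
cv2.imwrite(f"pics/cropH.png",cv2.resize(im[170:350,190:390],None,fx=3.3,fy=3.3,interpolation=cv2.INTER_CUBIC))
E
```

```text
clock: 6.0
tcp_pos: [0.5931, 0.2889, 0.0879]
tcp_rot: [82.3, 89.9, 46.3]
ft_force: [1.5, 2.8, -0.9]
finger_gap: 0.0094
[0.59310645 0.28894285 0.0879177 ] [ 1.51020242  2.77503528 -0.93029142] [ 0.31915802 -0.41024611 -0.07545644] 0.009364326744730386
```

View pics/cropH.png

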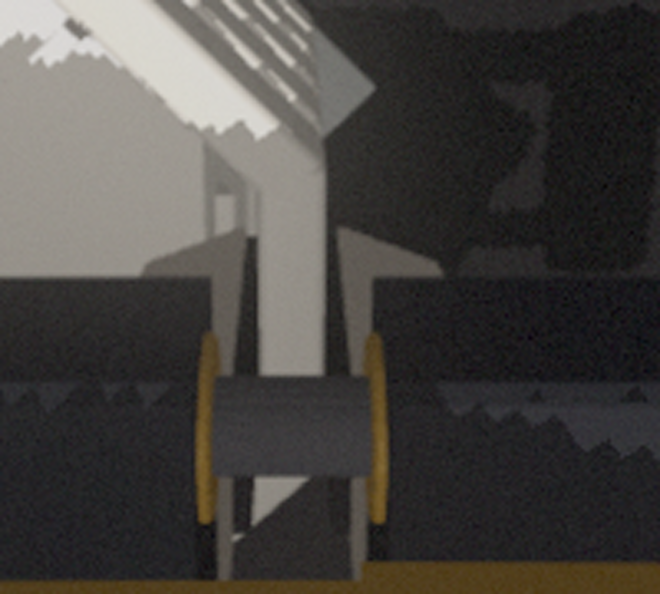

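Gripped: the gap is 9.4 mm on the 10 mm rim. Next comes the peel arc about the opposite corner, done slowly.

```bash
python3 -m crank '[[[0.002,0.003,0.033],[0.07,-0.05,0]],[[0.004,0.006,0.065],[0.135,-0.1,0]],[[0.006,0.009,0.098],[0.2,-0.147,0]],[[0.008,0.012,0.131],[0.27,-0.195,0]],[[0.01,0.014,0.165],[0.34,-0.245,0]],[[0.011,0.016,0.197],[0.405,-0.293,0]],[[0.013,0.018,0.23],[0.47,-0.34,0]],[[0.014,0.019,0.263],[0.54,-0.39,0]],[[0.014,0.019,0.263],[0.54,-0.39,0]],[[0.014,0.019,0.263],[0.54,-0.39,0]]]'; python3 - <<'E'
from h import *
from rig import robot
s=robot.read_state();print(s['tcp_pos'],s['ft_force'],s['moment'],s['finger_gap'])
im=eyes.snapshot("scene")[:,:,::-1]
cv2.imwrite("pics/scene6.png",im)
cv2.imwrite(f"pics/cropI.png",cv2.resize(im[130:250,290:430],None,fx=5,fy=5,interpolation=cv2.INTER_CUBIC))
E
```

```text
clock: 7.05
tcp_pos: [0.5944, 0.2899, 0.1021]
tcp_rot: [89.4, 85.9, 53.4]
ft_force: [2.4, 2.9, 2.1]
finger_gap: 0.0096
[0.59440213 0.28987832 0.10209779] [2.39879828 2.90950778 2.13120015] [ 0.66743267 -0.35444069 -0.05341747] 0.009634220925634759
```

View pics/cropI.png

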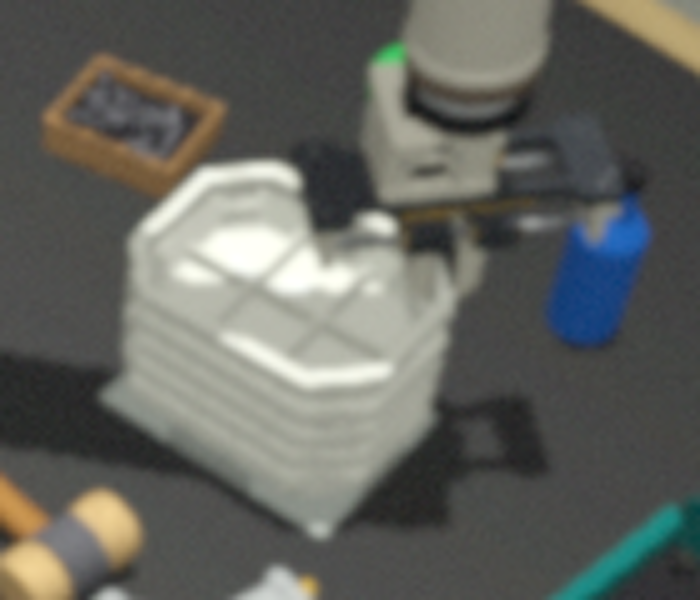

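The corner is up, the grip is kept at 9.6 mm, and the force is small. I continue to about 10 degrees.

```bash
python3 -m crank '[[[0.002,0.003,0.05],[0.1,-0.07,0]],[[0.003,0.004,0.1],[0.2,-0.145,0]],[[0.003,0.005,0.15],[0.3,-0.22,0]],[[0.004,0.005,0.2],[0.4,-0.29,0]],[[0.004,0.005,0.25],[0.5,-0.365,0]],[[0.003,0.004,0.3],[0.61,-0.44,0]],[[0.002,0.003,0.35],[0.71,-0.52,0]],[[0.001,0.002,0.397],[0.81,-0.59,0]],[[0.001,0.002,0.397],[0.81,-0.59,0]],[[0.001,0.002,0.397],[0.81,-0.59,0]]]'; python3 - <<'E'
from h import *
from rig import robot
s=robot.read_state();print(s['tcp_pos'],s['ft_force'],s['moment'],s['finger_gap'])
im=eyes.snapshot("scene")[:,:,::-1]
cv2.imwrite("pics/scene7.png",im)
cv2.imwrite(f"pics/cropJ.png",cv2.resize(im[130:250,290:430],None,fx=5,fy=5,interpolation=cv2.INTER_CUBIC))
cv2.imwrite("pics/wrist7.png",eyes.snapshot("wrist")[:,:,::-1])
E
```

```text
clock: 8.1
tcp_pos: [0.5942, 0.29, 0.1214]
tcp_rot: [89.8, 79.9, 53.8]
ft_force: [3.0, 4.1, 1.2]
finger_gap: 0.0096
[0.59420375 0.28997429 0.12142078] [3.00609439 4.11313418 1.23892344] [ 0.64138771 -0.60259267 -0.10509908] 0.009639312104913101
```

View pics/cropJ.png

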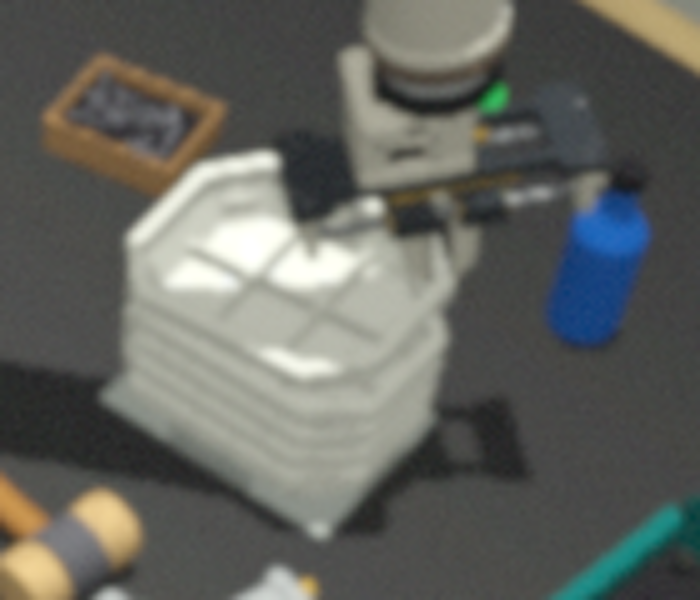

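View pics/wrist7.png

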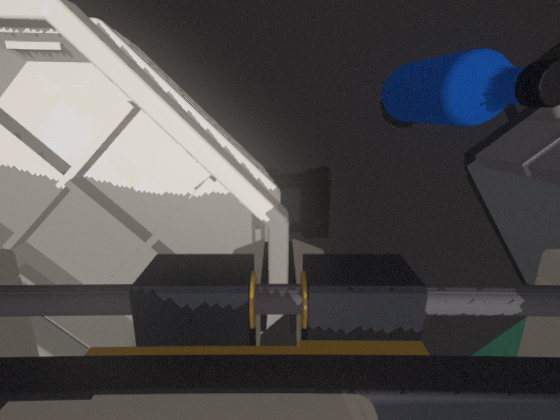

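The top tray tilts about its opposite corner (left, near crop (130,240)), and the next tray has stayed put. I lift straight up with the tilt held.

```bash
python3 -m crank '[[[0,0,0.06],[0,0,0]],[[0,0,0.12],[0,0,0]],[[0,0,0.2],[0,0,0]],[[0,0,0.3],[0,0,0]],[[0,0,0.45],[0,0,0]],[[0,0,0.6],[0,0,0]],[[0,0,0.8],[0,0,0]],[[0,0,1.0],[0,0,0]],[[0,0,1.2],[0,0,0]],[[0,0,1.4],[0,0,0]]]' && python3 -m crank '[[[0,0,0.2],[0,0,0]],[[0,0,0.4],[0,0,0]],[[0,0,0.5],[0,0,0]],[[0,0,0.6],[0,0,0]],[[0,0,0.6],[0,0,0]],[[0,0,0.6],[0,0,0]]]'; python3 - <<'E'
from h import *
im=eyes.snapshot("scene")[:,:,::-1]
cv2.imwrite("pics/scene8.png",im)
cv2.imwrite("pics/wrist8.png",eyes.snapshot("wrist")[:,:,::-1])
cv2.imwrite("pics/top8.png",eyes.snapshot("top")[:,:,::-1])
E
```

```text
clock: 9.2
tcp_pos: [0.5936, 0.2896, 0.192]
tcp_rot: [89.9, 80.0, 53.9]
ft_force: [0.8, -0.5, -1.0]
finger_gap: 0.0096
clock: 9.8
tcp_pos: [0.5933, 0.2894, 0.2205]
tcp_rot: [90.1, 80.0, 54.1]
ft_force: [0.6, 0.3, -1.0]
finger_gap: 0.0094
```

View pics/scene8.png

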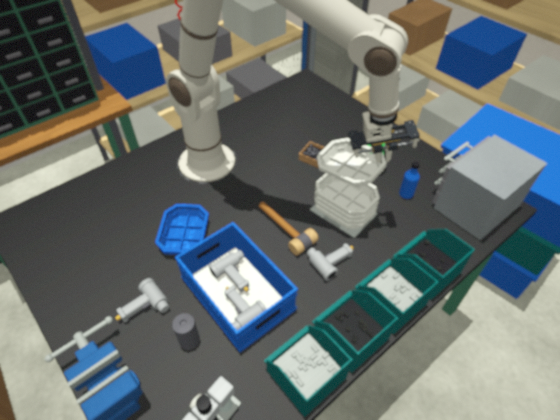

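View pics/wrist8.png

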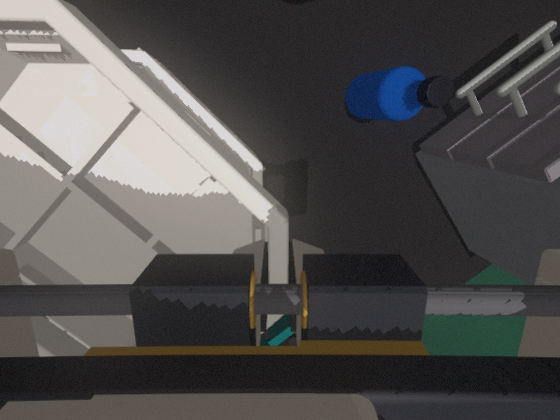

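The tray is free, its ~1 N weight is on the wrist and only one tray came up. I level it first, then travel.

```bash
python3 -m crank '[[[0,0,0.06],[-0.2,0.15,0]],[[0,0,0.12],[-0.45,0.33,0]],[[0,0,0.2],[-0.7,0.51,0]],[[0,0,0.3],[-0.95,0.69,0]],[[0,0,0.38],[-1.2,0.87,0]],[[0,0,0.4],[-1.35,0.98,0]],[[0,0,0.4],[-1.35,0.98,0]],[[0,0,0.4],[-1.35,0.98,0]]]' && python3 -m crank '[[[0.01,-0.1,0],[0,0,0]],[[0.03,-0.35,0],[0,0,-0.05]],[[0.06,-0.75,0],[0,0,-0.12]],[[0.09,-1.25,0],[0,0,-0.2]],[[0.13,-1.8,0],[0,0,-0.3]],[[0.17,-2.35,0],[0,0,-0.4]],[[0.21,-2.9,0],[0,0,-0.5]],[[0.25,-3.45,0],[0,0,-0.6]],[[0.29,-4.0,0],[0,0,-0.7]],[[0.33,-4.55,0],[0,0,-0.8]]]' && python3 -m crank '[[[0.04,-0.55,0],[0,0,-0.1]],[[0.08,-1.1,0],[0,0,-0.2]],[[0.12,-1.65,0],[0,0,-0.3]],[[0.16,-2.2,0],[0,0,-0.4]],[[0.2,-2.75,0],[0,0,-0.5]],[[0.24,-3.3,0],[0,0,-0.6]],[[0.28,-3.8,0],[0,0,-0.7]],[[0.32,-4.25,0],[0,0,-0.78]],[[0.35,-4.6,0],[0,0,-0.83]],[[0.36,-4.8,0],[0,0,-0.85]]]'
```

```text
clock: 10.75
tcp_pos: [0.5933, 0.2894, 0.2401]
tcp_rot: [-136.0, 90.0, -172.0]
ft_force: [0.2, -0.1, -1.3]
finger_gap: 0.0093
clock: 11.75
tcp_pos: [0.6097, 0.0581, 0.2411]
tcp_rot: [-23.7, 89.9, -64.7]
ft_force: [0.2, 1.2, -0.2]
finger_gap: 0.0093
clock: 12.75
tcp_pos: [0.6274, -0.181, 0.2408]
tcp_rot: [-59.4, 90.0, -105.4]
ft_force: [-0.2, 0.4, 0.5]
finger_gap: 0.0097
```

```bash
python3 -m crank '[[[0.01,-0.3,-0.1],[0,0,0]],[[0.02,-0.45,-0.25],[0,0,0]],[[0.02,-0.49,-0.45],[0,0,0]],[[0.02,-0.49,-0.65],[0,0,0]],[[0.02,-0.49,-0.8],[0,0,0]],[[0.02,-0.49,-0.8],[0,0,0]],[[0.02,-0.49,-0.8],[0,0,0]],[[0.02,-0.49,-0.8],[0,0,0]]]'; python3 - <<'E'
from h import *
from rig import robot
s=robot.read_state();print(s)
R=Ro.from_euler('xyz',s['tcp_rot'],degrees=True).as_matrix();print(R.round(3))
for n in("scene","top","wrist"):
    cv2.imwrite(f"pics/{n}9.png",eyes.snapshot(n)[:,:,::-1])
E
```

```text
clock: 13.55
tcp_pos: [0.6295, -0.2021, 0.2014]
tcp_rot: [38.7, 89.9, -7.2]
ft_force: [-0.5, -0.7, -0.8]
finger_gap: 0.0093
{'clock': 13.55, 'joint_positions': array([18.4765396 , 27.5163552 , -4.21400438, 87.24456415,  2.13423361,
       65.26369394, 58.00616333]), 'joint_vel': array([ 0.1333823 , -0.30063241,  0.2593041 , -0.1351152 ,  0.07850103,
        0.09988929,  0.12241762]), 'joint_torque': array([-6.14122697e-02, -5.82521403e+01, -5.61833661e-01, -2.86272740e+01,
        5.11455035e-02,  1.58017273e-01, -1.15910916e-03]), 'tcp_pos': array([ 0.62950058, -0.20211295,  0.20139956]), 'tcp_rot': array([38.67052635, 89.94555243, -7.16953488]), 'ft_force': array([-0.47740334, -0.68311521, -0.79346419]), 'moment': array([-0.02087499, -0.04977721,  0.01713921]), 'finger_gap': 0.009329366223979188}
[[ 0.001  0.717  0.697]
 [-0.     0.697 -0.717]
 [-1.     0.001  0.001]]
```

View pics/scene9.png

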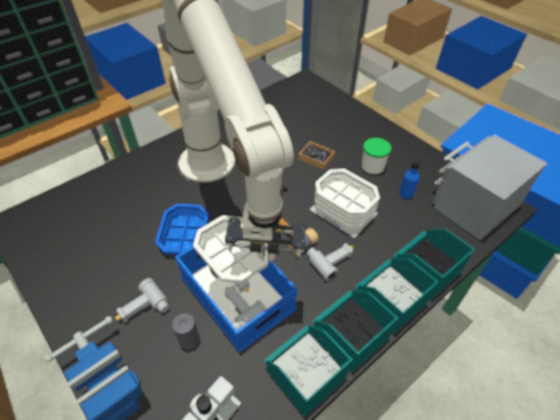

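View pics/top9.png

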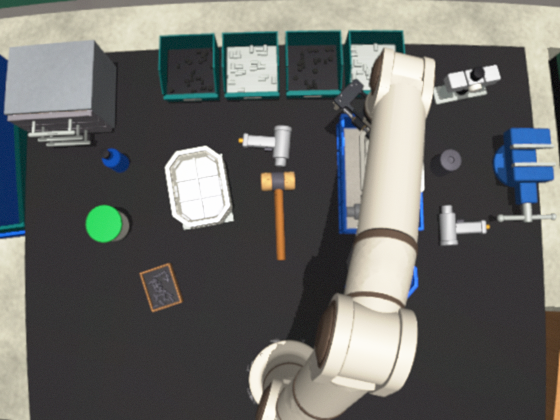

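View pics/wrist9.png

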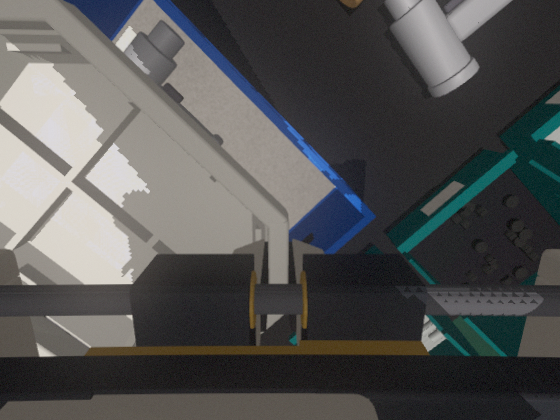

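```bash
python3 - <<'E'
from h import *
im=cv2.imread("pics/scene9.png");x0,y0=165,195
a=cv2.resize(im[y0:y0+150,x0:x0+140],None,fx=4,fy=4,interpolation=cv2.INTER_CUBIC)
th=-.012;c,s=np.cos(th),np.sin(th)
T=np.c_[OCT@np.array([[c,s],[-s,c]])+[.5499,-.2551],np.full(8,.2475)]
K=np.c_[np.array([[.15,.1],[.15,-.1],[-.15,-.1],[-.15,.1]])*1.03@np.array([[c,s],[-s,c]])+[.549,-.2565],np.full(4,.12)]
for P,col in((T,(0,0,255)),(K,(0,255,255))):
    q=((proj("scene",P)-[x0,y0]+.5)*4).astype(np.int32)
    cv2.polylines(a,[q],True,col,1)
cv2.imwrite("pics/cropK.png",a)
E
```

```text
(no output)
```

View pics/cropK.png

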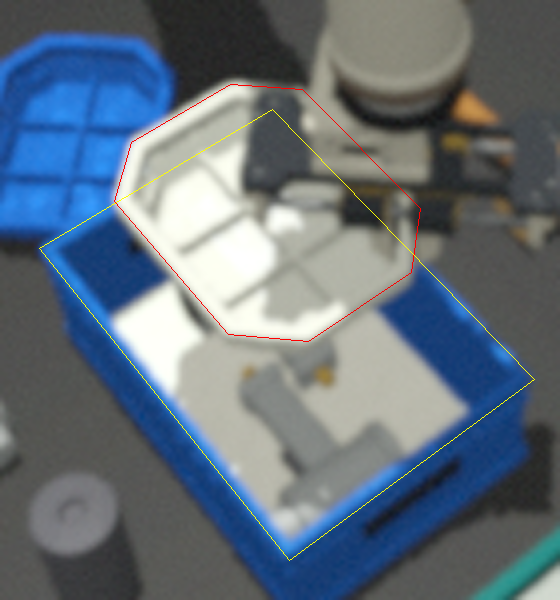

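The predicted tray outline (red, level, centred) lies on the real rim to about 1 px, and the crate outline (yellow) matches too. I do one last stillness check and then hand in.

```bash
python3 -m crank '[[[0,0,0],[0,0,0]],[[0,0,0],[0,0,0]],[[0,0,0],[0,0,0]],[[0,0,0],[0,0,0]],[[0,0,0],[0,0,0]]]'; python3 - <<'E'
from h import *
from rig import order,robot
im=eyes.snapshot("scene")[:,:,::-1]; cv2.imwrite("pics/scene10.png",im)
d=np.abs(im.astype(int)-cv2.imread("pics/scene9.png").astype(int)).max(2)
print("tray-area diff",np.percentile(d[210:290,190:300],[50,99]), robot.read_state()['joint_vel'].round(2))
a=im[150:250,300:400].copy();a=cv2.resize(a,None,fx=5,fy=5)
g=np.array([.5233,.2236,.159]);c,s=np.cos(g[2]),np.sin(g[2])
q=((proj("scene",np.c_[OCT@np.array([[c,s],[-s,c]])+g[:2],np.full(8,.112)])-[300,150]+.5)*5).astype(np.int32)
cv2.polylines(a,[q],True,(0,0,255),1);cv2.imwrite("pics/cropL.png",a)
E
```

```text
clock: 14.2
tcp_pos: [0.629, -0.2025, 0.2008]
tcp_rot: [175.6, 90.0, 129.7]
ft_force: [-1.2, -0.5, -0.3]
finger_gap: 0.0095
tray-area diff [ 3. 15.] [-0.08  0.01  0.01 -0.01  0.07 -0.   -0.08]
```

View pics/cropL.png

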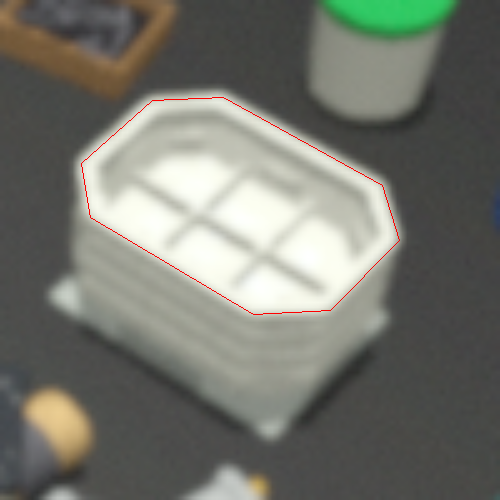

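The next tray is in its place: its rim matches the predicted 112 mm outline. The arm is still, so I hand in.

```bash
python3 -c "
from rig import order
print(order.close_job())"
```

```text
the job is handed in; nothing more can be done
None
```

The top white tray is peeled off and held level over the crate in the gripper, and the job is handed in; it reports no verdict. I gripped it at the cut corner corner0. I raised that corner on an arc of about 10° with the opposite corner still down, then lifted it free and carried it across.

**One miss along the way:** the first grip closed on nothing. Two camera views showed the fingertips ending about 34 mm behind the stated TCP. I went 33 mm lower and the second grip held.

**Last checks, at about 14 s:**
- **Grip:** the gap was 9.5 mm on the 10 mm rim and the arm was still.
- **Placement:** the level, centred outline, with the underside about 8 cm above the crate's edge, matched the real rim to about 1 px (3–4 mm). That comparison used the scene view only, because the arm hides the tray in the top view.
- **Next tray:** its rim matched the place expected for it, to the accuracy of the picture.
- **Bystanders:** I only looked these over by eye in the pictures, where they appeared unmoved. None was measured.

No check disagreed except the stated fingertip position.

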